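# Clamp the valve body, then hold its lever level over the pivot pin

### The arm

A 7-joint arm with a two-finger parallel gripper is mounted at the origin on the work surface. World frame = base frame: x ahead of the robot, y to its left, z up, the work surface at z = 0. Lengths are in m, angles in rad, forces in N, time in s.
With the tool pointing down it reaches from about 0.4 to 0.9 m from the base axis. Payload 5.6 kg.
Tool frame: the origin (TCP) lies at the very end of the fingers, on their centre line; the grasp point (between the pads) lies 19 mm behind it; z points along the fingers, y is the line along which they close (so a half turn about z gives the same grasp; the last joint's range is limited). The gripper opens to 92 mm and grips with 3 to 60 N. Pads are 20 mm wide; open, the fingers measure 128 mm over their backs; the gripper's body (75 mm by 189 mm) begins 69 mm behind the grasp point.
Start: joints at [-1.297, 0.468, -0.012, 1.603, 0.006, 1.071, -0.056], TCP at [0.203, 0.618, 0.191] pointing down, gripper open.
Joint ranges: [-2.53, 2.53], [-0.31, 2.02], [-1.57, 1.55], [0.28, 2.44], [-1.29, 4.43], [0.15, 1.84], [-2.92, 2.92]. Speed limits (rad/s): [2.57, 2.57, 3.14, 3.14, 3.14, 3.14, 3.14].

### API

Orientations are given as a rotation vector (axis times angle).
In Python, from plant import robot gives the robot as it stands.
- The arm moves only by the tool play_rows, never from a script. Its argument "deltas" is a list of rows, each an object with "linear": the shift along the tool's x, y, z each as a share of 30 mm, from -1 to 1, a list of three; "rotation": the turn, a rotation vector about the tool's x, y, z each as a share of pi rad, from -1 to 1, a list of three. A call has 1 to 8 rows; each row shifts and turns the commanded pose from where the row before left it, along the tool's axes as they then stand; what a row does not reach is not made up. A row lasts 1/8 s, in which the tool goes at most 62.5 mm and 10.7 degrees, less where a joint would pass 70% of its speed; a pose out of reach is approached as far as the arm can. A call with a number of a shift or a turn outside -1 to 1 is refused whole. A call with a gripper value outside its range is refused whole. "hand" is the opening, from -1 (shut) to 1 (fully open), set as the call begins (left out, the last holds). The fingers move at their own pace and stop on an object; "grip_force" is the grip in N (left out, the last holds). Time passes only in rows, so rows that do not move let the fingers close. It gives the time, the measured TCP pose, the force, the opening and the grip force at its end, in the units of the state.
- robot.get_state(): the state, without advancing time (a new reading comes with each control period).
- robot.grab_frame(name): name is "scene" or "top" or "wrist"; returns a dict with "color" (480x640x3 uint8, blue, green, red), "fx", "fy", "cx", "cy" (pixels), "dist_coeffs" ([k1, k2, p1, p2, k3] as OpenCV has them; the pictures are not rectified), "R" (3x3) and "t" (3): a world point X has camera coordinates R X + t; the wrist camera has in their place "hand_eye" (4x4, takes a point from camera to tool coordinates, whose origin is the TCP and whose axes are the flange's). Camera axes: x right, y down, z forward; pixel columns grow to the right and rows downward; lengths in m; the calibration is good to about 2 mm. A picture is of the moment at which its call begins: read the wrist's pose just before it. There is no depth.
- robot.finish_job(): hands the job in; it is judged then, once.
The state is a dict: "time_s": time; "qpos": joint angles; "qd": joint speeds; "joint_efforts": joint torques, N m; "eef_pos": TCP position; "tcp_rot": TCP orientation; "contact_force": force on the tool from outside, world axes, zero at the start; "torque": the same for the moment, N m; "opening": finger opening in m; "grip_force": force on a finger pad.
Only numpy, scipy, OpenCV 4.12 (cv2) and the standard library are available. Lean on these libraries where they do the work, as an engineer would, in place of code of your own. Each camera call takes 0.05 s, during which the arm holds its last target. There are 200 camera calls.

### The job

Crank the vise shut so that the valve body is clamped firmly between the jaws. Then pick up the valve lever by its balance point and hold it level with the hub's bore centred about 3 cm above the tip of the pivot pin, so that I can grease the pin; finish still holding it there, at rest, and do not let it touch the valve body or the vise. Leave the cups, jar, spanner and pipe clamp where they are.

Things in the scene. Friction and masses are not known exactly. Their poses are not given: they have to be found in the camera images.
- vise: Blue machine vise on a round swivel base fixed to the bench, 305 mm long with crank; bed 95 mm, jaw tops 130 mm above the bench. Origin: centre of the swivel base on the bench. x runs along the screw, from the fixed jaw (face at x = -62 mm) to the crank end; jaws 90 mm wide in y. The body ends at x = 97 mm; beyond it only the crank sticks out.
- jaw: The vise's moving jaw, 44 mm long in x, 90 mm wide in y. Its frame stays parallel to the vise's; its gripping face lies at x = 0 in it. It slides along the vise's -x, 8 mm per crank turn from vise x = 0 at crank 0, and presses the valve body against the fixed jaw.
- crank (a joint): Turn of the vise's hand crank (rad). 0: handle up; grows clockwise as seen from the handle end, which closes the jaw 8 mm per turn. Handle axis at y = 45 mm sin q, z = 78 + 45 mm cos q in the vise frame. It turns with 3 to 4 N at the handle and stays where left. The jaw meets the body at about q = 14.1 (4 to 11 rad to go) and the crank goes stiff; a few tenths rad more clamps firmly.
- crank_grip (a point): Good gripping point on the axis of the crank's black handle, at x = 168 mm in the vise frame. The handle is a round bar, 20 mm diameter, parallel to the screw, from x = 131 to 194 mm, free to spin on its spindle; the crank arm is at x = 120 to 130 mm.
- crank_axis (a point): Point on the screw's axis straight across from the handle's grip point: centre of the circle of 45 mm radius which crank_grip runs round, 78 mm above the bench, axis along the vise's x.
- valve_body: Loose stainless valve body, 0.9 kg, standing on the vise bed between the jaws: block 44 mm (x, across the jaws) by 56 by 52 mm tall; on top a 30 mm collar 4 mm thick and an upright pivot pin of 20 mm diameter; a pipe port with 40 mm flange on its +y side. Origin: centre of its underside; axes roughly the vise's. Starts 1 to 4 mm off the fixed jaw.
- pin_tip (a point): Centre of the flat top end of the pivot pin, 84 mm above the valve body's underside, about 179 mm above the bench.
- lever: Loose offset valve lever, cast stainless, about 0.85 kg, lying flat. Heavy hub (48 mm diameter, 36 mm tall, 22 mm through bore), straight bar 14 mm wide from 23 to 181 mm along x (underside 14, top 32 mm above the hub underside), small boss (22 mm diameter, 32 mm tall) at 190 mm. Origin: bore centre at the hub's underside. x along the bar to the boss, z up.
- lever_balance (a point): Balance point (centre of mass along the bar) of the lever: on the bar's centre line, 51 mm from the bore's axis, 23 mm above the hub's underside.
- lever_bore (a point): Centre of the hub's bore at its lower face (the lever's origin).
- cup_a: Bystander: a filled, lidded plastic cup of brown paste, 99 mm across, 42 mm tall. Origin: centre of its underside.
- cup_b: Bystander: a second such cup. Origin: centre of its underside.
- cup_c: Bystander: a third such cup. Origin: centre of its underside.
- grease_jar: Bystander: a closed jar with a blue cap, 64 mm across, 65 mm tall. Origin: centre of its underside.
- spanner: Bystander: a combination spanner lying flat, 170 mm long; origin near its middle.
- pipe_clamp: Bystander: a steel pipe clamp ring with a brass wing nut lying flat, about 62 mm across, 12 mm tall; origin at the ring centre.
Mind the look-alikes: they are no part of the job. Several things have the shape of the lever; the one meant has the colours described above. Of the things that look like the valve_body, the middle-sized one is meant.

How it is judged:
By the outcome, as a careful person would: the job done as asked, in the order asked, and still so for the second after the job is handed in, while the arm keeps its last pose, push and grip.
It also fails if it takes over 67 s, if anything falls off the work surface, if the arm or the gripper's body presses on something with over 40 N, if the wrist force passes 120 N, or if a joint passes its speed limit or range.

## Working session

There is one attempt and no reset: what is moved stays moved. The work goes in short steps, Python scripts to look and compute and a tool call to move; the robot and the scene stay as the last step left them, time stands still between calls to the robot, and variables do not carry over. Pictures are saved under pics/ and viewed, at most 10 in all, crops included, and the job is handed in when it is done.

Besides the shell and the picture viewer there is one more tool, called after "Emit:" as a command line: name --argument value ..., lists and objects as JSON in quotes. play_rows: Moves the arm, as the interface text tells. Its arguments: {"type":"object","properties":{"deltas":{"type":"array","items":{"type":"object","properties":{"linear":{"type":"array","items":{"type":"number"}},"rotation":{"type":"array","items":{"type":"number"}}}}},"hand":{"type":"number"},"grip_force":{"type":"number"}},"required":["deltas"]}

```bash
mkdir -p pics; cat > h.py <<'E'
import numpy as np,cv2
from plant import robot
from scipy.spatial.transform import Rotation as Ro
def ray(f,px):
    K=np.array([[f['fx'],0,f['cx']],[0,f['fy'],f['cy']],[0,0,1]])
    p=cv2.undistortPoints(np.array([[px]],float),K,np.array(f['dist_coeffs'],float))[0,0]
    R=np.array(f['R']);t=np.array(f['t'])
    return -R.T@t, R.T@np.array([p[0],p[1],1])
def onz(f,px,z):
    o,d=ray(f,px); return o+d*(z-o[2])/d[2]
def proj(f,X):
    K=np.array([[f['fx'],0,f['cx']],[0,f['fy'],f['cy']],[0,0,1]])
    return cv2.projectPoints(np.array(X,float).reshape(-1,1,3),cv2.Rodrigues(np.array(f['R']))[0],np.array(f['t'],float),K,np.array(f['dist_coeffs'],float))[0][:,0]
def wristify(f,s):
    T=np.eye(4);T[:3,:3]=Ro.from_rotvec(s['tcp_rot']).as_matrix();T[:3,3]=s['eef_pos']
    C=np.linalg.inv(T@np.array(f['hand_eye']));f['R']=C[:3,:3];f['t']=C[:3,3];return f
E
python3 - <<'E'
from h import *
import pickle
s=robot.get_state();print(s)
for n in('scene','top'):
    f=robot.grab_frame(n);cv2.imwrite(f'pics/{n}0.png',f['color']);pickle.dump(f,open(n+'0.pkl','wb'))
    print(n,(-np.array(f['R']).T@f['t']).round(3),f['fx'],np.array(f['R'])[2].round(3))
E
```

```text
{'time_s': 0.0, 'qpos': array([-1.29703111,  0.46837083, -0.01158518,  1.60361097,  0.00599755,
        1.07138301, -0.05628167]), 'qd': array([-7.96717336e-04, -5.71380641e-04, -2.92126846e-04,  1.39744125e-04,
       -8.92618791e-04, -1.87872176e-04,  5.15146467e-05]), 'joint_efforts': array([-6.33149539e-04, -5.20565164e+01, -1.26780197e-02, -2.43752843e+01,
       -5.67073817e-02,  1.72270584e-02,  1.52362345e-04]), 'eef_pos': array([0.20235913, 0.61705188, 0.19024973]), 'tcp_rot': array([-4.95569723e-01, -3.10210947e+00,  2.71994924e-03]), 'contact_force': array([ 0.69608283, -0.72833438,  0.23561629]), 'torque': array([-0.03839906, -0.00146952, -0.02248859]), 'grip_force': 0.0, 'opening': 0.09175348714646467}
scene [ 1.156 -0.654  0.713] 460.0790497144281 [-0.586  0.602 -0.543]
top [ 3.940e-01 -1.000e-03  1.603e+00] 568.7798550645576 [ 0.095 -0.009 -0.995]
```

View pics/scene0.png

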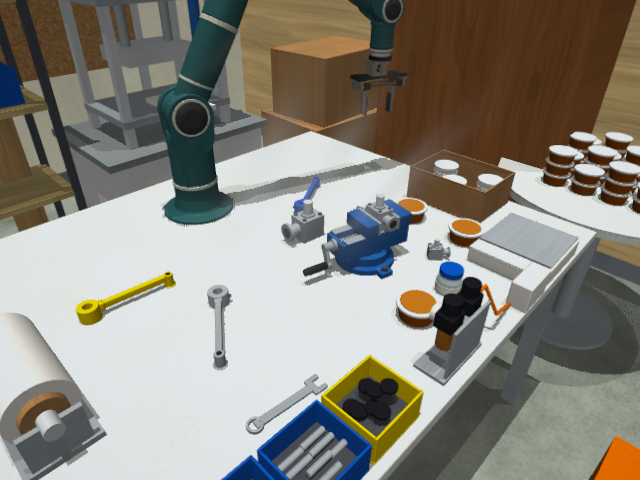

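View pics/top0.png

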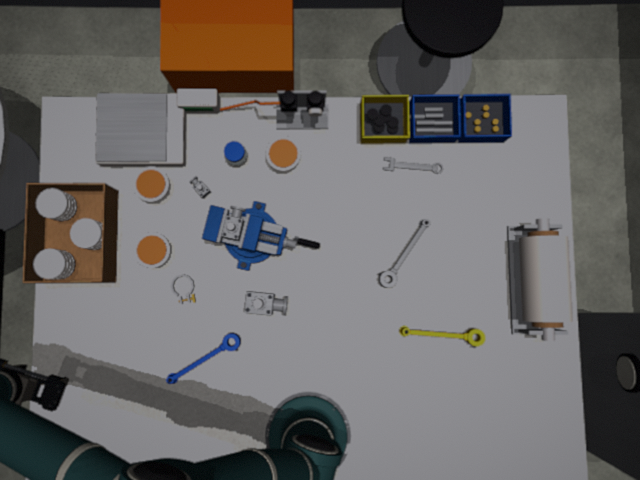

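Scene: the grey lever has its hub at top (388,278) and boss at (425,222). The look-alikes are yellow (hub 477,337) and blue (hub 232,341). The stainless grey one fits the description. There are three valve bodies: the one in the vise at top (234,222) is the middle-sized one, the large one is at (265,303) and the small one at (200,187). The crank handle is black, at top (310,245) and scene (315,269). I'll confirm these in an enlarged crop.

```bash
python3 - <<'E'
from h import *
import pickle
S=pickle.load(open('scene0.pkl','rb'));T=pickle.load(open('top0.pkl','rb'))
a=cv2.resize(S['color'][185:285,290:420],None,fx=4,fy=4,interpolation=2) 
b=cv2.resize(T['color'][190:275,195:325],None,fx=4,fy=4,interpolation=2) 
c=cv2.resize(T['color'][215:290,373:433],None,fx=4,fy=4,interpolation=2)
W=np.zeros((600,800,3),np.uint8)
a=cv2.resize(a,(400,308));W[:308,:400]=a
b=cv2.resize(b,(400,262));W[308:570,:400]=b
W[:300,420:660]=c
d=cv2.resize(S['color'][280:370,190:250],None,fx=3,fy=3,interpolation=2);W[310:580,420:600]=d
cv2.imwrite('pics/crop1.png',W)
g=cv2.cvtColor(T['color'],6).astype(int);hsv=cv2.cvtColor(T['color'],40)
# lever contour in top by darkness vs. table
roi=np.zeros(g.shape,bool);roi[210:295,370:435]=1
m=((g<150)&roi).astype(np.uint8)
n,l,st,ce=cv2.connectedComponentsWithStats(m);print(st[1:],ce[1:]);print('table g',g[260,350])
# black handle
for F,(y0,y1,x0,x1),nm in((T,(230,260,285,330),'top'),(S,(255,285,295,340),'scene')):
    gg=F['color'].max(2);m=np.zeros(gg.shape,np.uint8);m[y0:y1,x0:x1]=gg[y0:y1,x0:x1]<60
    n,l,st,ce=cv2.connectedComponentsWithStats(m);k=1+st[1:,4].argmax();pts=np.argwhere(l==k)[:,::-1].astype(np.float32)
    print(nm,st[k],ce[k],cv2.minAreaRect(pts))
# blue base
hm=((hsv[...,0]>100)&(hsv[...,0]<125)&(hsv[...,1]>120)).astype(np.uint8);hm[:195]=0;hm[275:]=0;hm[:,:195]=0;hm[:,325:]=0
print('blue',cv2.minAreaRect(np.argwhere(hm)[:,::-1].astype(np.float32)))
E
```

```text
[[ 370  210   65   85 5525]] [[402. 252.]]
table g 146
top [295 239  25  10 145] [307.53103448 243.26206897] ((306.82354736328125, 243.20591735839844), (24.981168746948242, 6.305926322937012), 14.03624439239502)
scene [303 262  25  13 156] [315.62179487 268.34615385] ((315.1500244140625, 268.4499816894531), (6.640782356262207, 24.66576385498047), 71.56504821777344)
blue ((244.74032592773438, 230.31341552734375), (83.25033569335938, 65.09982299804688), 39.6441764831543)
```

View pics/crop1.png

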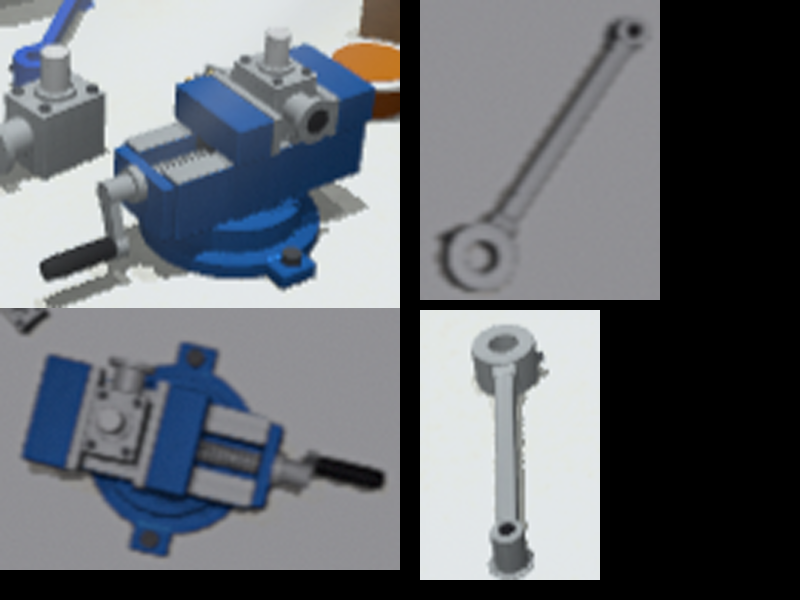

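The crop shows the handle hanging nearly straight down (q ≈ π or 3π). The valve body in the vise has its port on the upper side in the top view (+y). The grey lever has its hub at crop (478,258) and boss at (633,31). Pin tip: top crop (112,420), scene crop (278,35).

```bash
cat > m.py <<'E'
from h import *
import pickle
S=pickle.load(open('scene0.pkl','rb'));T=pickle.load(open('top0.pkl','rb'))
def tri(a,b):
    o1,d1=ray(S,a);o2,d2=ray(T,b)
    d1/=np.linalg.norm(d1);d2/=np.linalg.norm(d2)
    A=np.stack([d1,-d2],1);u=np.linalg.lstsq(A,o2-o1,rcond=None)[0]
    p,q=o1+u[0]*d1,o2+u[1]*d2;return (p+q)/2,np.linalg.norm(p-q)
np.set_printoptions(precision=4,suppress=True)
E
python3 - <<'E'
from m import *
print('handle mid',tri((315.4,268.4),(307,243.2)))
print('pin',tri((380.3,196.4),(231.4,226.4)),onz(T,(231.4,226.4),.179),onz(S,(380.3,196.4),.179))
h1,h2=onz(T,(387.5,279.5),.036),onz(S,(218,291),.036)
b1,b2=onz(T,(426.2,222.7),.032),onz(S,(219,353.3),.032)
print('hub',h1,h2,'boss',b1,b2,np.linalg.norm(b1-h1),np.linalg.norm(b2-h2),np.degrees([np.arctan2(*(b1-h1)[1::-1]),np.arctan2(*(b2-h2)[1::-1])]))
l=[onz(T,p,.025) for p in((258.4,206.2),(243.7,265.0))]
print('lugs',l,(l[0]+l[1])/2,np.degrees(np.arctan2(*(l[0]-l[1])[1::-1])))
# handle ends from masks: axis line in each
for F,(y0,y1,x0,x1) in((T,(230,260,285,330)),(S,(255,285,295,340))):
    gg=F['color'].max(2);m=np.zeros(gg.shape,np.uint8);m[y0:y1,x0:x1]=gg[y0:y1,x0:x1]<60
    n,lb,st,ce=cv2.connectedComponentsWithStats(m);k=1+st[1:,4].argmax();p=np.argwhere(lb==k)[:,::-1].astype(float)
    c=p.mean(0);v=np.linalg.svd(p-c,full_matrices=False)[2][0];s=(p-c)@v;print(c,v,c+v*s.min(),c+v*s.max())
    for z in(.033,.05,.07): 
        e=[onz(F,c+v*t,z) for t in(s.min(),s.max())];print(z,e,np.linalg.norm(e[0]-e[1]),np.degrees(np.arctan2(*(e[1]-e[0])[1::-1])))
E
```

```text
handle mid (array([0.5209, 0.0004, 0.0344]), np.float64(0.00245221998177932))
pin (array([0.5553, 0.1922, 0.1758]), np.float64(0.0032382252690481028)) [0.5537 0.1907 0.179 ] [0.5597 0.1886 0.179 ]
hub [ 0.42   -0.2191  0.036 ] [ 0.4243 -0.2225  0.036 ] boss [ 0.5767 -0.3303  0.032 ] [ 0.5795 -0.3313  0.032 ] 0.19218945442567817 0.1895911398914362 [-35.357  -35.0206]
lugs [array([0.6273, 0.1365, 0.025 ]), array([0.4632, 0.1769, 0.025 ])] [0.5452 0.1567 0.025 ] -13.835770100801598
[307.531  243.2621] [0.9712 0.2382] [294.7249 240.1216] [318.9827 246.0704]
0.033 [array([0.5306, 0.0353, 0.033 ]), array([ 0.5136, -0.0318,  0.033 ])] 0.06916502656256708 -104.23275209218262
0.05 [array([0.5291, 0.0349, 0.05  ]), array([ 0.5123, -0.0314,  0.05  ])] 0.06841601825930405 -104.2327520921826
0.07 [array([0.5274, 0.0344, 0.07  ]), array([ 0.5108, -0.0311,  0.07  ])] 0.06753483202017108 -104.23275209218264
[315.6218 268.3462] [-0.9387  0.3447] [326.7309 264.2672] [303.5514 272.7781]
0.033 [array([0.5268, 0.0332, 0.033 ]), array([ 0.5109, -0.0324,  0.033 ])] 0.06745736474006199 -103.58923891781268
0.05 [array([0.5425, 0.016 , 0.05  ]), array([ 0.527 , -0.0479,  0.05  ])] 0.06577145934133237 -103.5892389178127
0.07 [array([ 0.561 , -0.0042,  0.07  ]), array([ 0.546 , -0.0662,  0.07  ])] 0.06378804122517999 -103.58923891781261
```

```bash
cat >> h.py <<'E'
def plan(pos,ydeg,n,s=None):
    "rows from present pose to pos with tool down, tool y at world yaw ydeg"
    s=s or robot.get_state();R0=Ro.from_rotvec(s['tcp_rot']);a=np.radians(ydeg)
    y=np.array([np.cos(a),np.sin(a),0]);z=np.array([0,0,-1.]);R1=Ro.from_matrix(np.stack([np.cross(y,z),y,z],1))
    w=(R0.inv()*R1).as_rotvec()/n;d=(np.array(pos)-s['eef_pos'])/n;R=R0
    for i in range(n):
        print(i,R.inv().apply(d).round(4)/.03,(w/np.pi).round(4));R=R*Ro.from_rotvec(w)
E
python3 - <<'E'
from h import *
np.set_printoptions(precision=2,suppress=True)
s=robot.get_state();plan([.519,-.006,.17],-14,24,s)
E
```

```text
0 [-0.69 -0.69  0.03] [-0.    0.    0.02]
1 [-0.73 -0.64  0.03] [-0.    0.    0.02]
2 [-0.77 -0.59  0.03] [-0.    0.    0.02]
3 [-0.8  -0.55  0.03] [-0.    0.    0.02]
4 [-0.84 -0.49  0.03] [-0.    0.    0.02]
5 [-0.86 -0.44  0.03] [-0.    0.    0.02]
6 [-0.89 -0.39  0.03] [-0.    0.    0.02]
7 [-0.91 -0.33  0.03] [-0.    0.    0.02]
8 [-0.93 -0.27  0.03] [-0.    0.    0.02]
9 [-0.95 -0.21  0.03] [-0.    0.    0.02]
10 [-0.96 -0.15  0.03] [-0.    0.    0.02]
11 [-0.97 -0.09  0.03] [-0.    0.    0.02]
12 [-0.97 -0.03  0.03] [-0.    0.    0.02]
13 [-0.97  0.03  0.03] [-0.    0.    0.02]
14 [-0.97  0.09  0.03] [-0.    0.    0.02]
15 [-0.96  0.15  0.03] [-0.    0.    0.02]
16 [-0.95  0.21  0.03] [-0.    0.    0.02]
17 [-0.93  0.27  0.03] [-0.    0.    0.02]
18 [-0.92  0.32  0.03] [-0.    0.    0.02]
19 [-0.89  0.38  0.03] [-0.    0.    0.02]
20 [-0.87  0.44  0.03] [-0.    0.    0.02]
21 [-0.84  0.49  0.03] [-0.    0.    0.02]
22 [-0.81  0.54  0.03] [-0.    0.    0.02]
23 [-0.77  0.59  0.03] [-0.    0.    0.02]
```

Emit:
play_rows --deltas '[{"linear":[-0.69,-0.69,-0.5],"rotation":[0,0,0.02]},{"linear":[-0.73,-0.64,-0.5],"rotation":[0,0,0.02]},{"linear":[-0.77,-0.59,-0.5],"rotation":[0,0,0.02]},{"linear":[-0.8,-0.55,-0.5],"rotation":[0,0,0.02]},{"linear":[-0.84,-0.49,0],"rotation":[0,0,0.02]},{"linear":[-0.86,-0.44,0],"rotation":[0,0,0.02]},{"linear":[-0.89,-0.39,0],"rotation":[0,0,0.02]},{"linear":[-0.91,-0.33,0],"rotation":[0,0,0.02]}]' --hand 1

```text
time_s: 1.1
eef_pos: [0.3085, 0.4081, 0.2509]
tcp_rot: [1.257, 2.879, -0.001]
contact_force: [-0.2, -0.2, 0.7]
opening: 0.0917
grip_force: 0.0
```

Emit:
play_rows --deltas '[{"linear":[-0.93,-0.27,0],"rotation":[0,0,0.02]},{"linear":[-0.95,-0.21,0],"rotation":[0,0,0.02]},{"linear":[-0.96,-0.15,0],"rotation":[0,0,0.02]},{"linear":[-0.97,-0.09,0],"rotation":[0,0,0.02]},{"linear":[-0.97,-0.03,0],"rotation":[0,0,0.02]},{"linear":[-0.97,0.03,0],"rotation":[0,0,0.02]},{"linear":[-0.97,0.09,0],"rotation":[0,0,0.02]},{"linear":[-0.96,0.15,0],"rotation":[0,0,0.02]}]'

```text
time_s: 2.1
eef_pos: [0.414, 0.2, 0.2512]
tcp_rot: [1.934, 2.476, 0.0]
contact_force: [0.1, 0.7, 0.7]
opening: 0.0917
grip_force: 0.0
```

Emit:
play_rows --deltas '[{"linear":[-0.95,0.21,0],"rotation":[0,0,0.02]},{"linear":[-0.93,0.27,0],"rotation":[0,0,0.02]},{"linear":[-0.92,0.32,0],"rotation":[0,0,0.02]},{"linear":[-0.89,0.38,0],"rotation":[0,0,0.02]},{"linear":[-0.87,0.44,0],"rotation":[0,0,0.02]},{"linear":[-0.84,0.49,0],"rotation":[0,0,0.02]},{"linear":[-0.81,0.54,0],"rotation":[0,0,0.02]},{"linear":[-0.77,0.59,0],"rotation":[0,0,0.02]}]'

```text
time_s: 3.1
eef_pos: [0.5182, -0.0087, 0.2512]
tcp_rot: [2.489, 1.917, -0.0]
contact_force: [0.0, -0.1, -0.0]
opening: 0.0917
grip_force: 0.0
```

```bash
python3 - <<'E'
from h import *
import pickle
s=robot.get_state();f=wristify(robot.grab_frame('wrist'),s);pickle.dump(f,open('w1.pkl','wb'))
cv2.imwrite('pics/w1.png',f['color'])
o=np.array([.5452,.1567,0]);a=np.radians(-104);X=np.array([np.cos(a),np.sin(a),0]);Y=np.array([-X[1],X[0],0])
V=lambda x,y,z:o+x*X+y*Y+np.array([0,0,z])
print(proj(f,[V(.131,.0143,.035),V(.194,.0143,.035),V(.097,0,.078),V(.168,0,.078)]).round(1), s['tcp_rot'])
E
```

```text
[[319.2 163.8]
 [320.  224.3]
 [302.6 130.2]
 [304.4 208.7]] [ 2.48866549e+00  1.91696524e+00 -2.99276642e-05]
```

View pics/w1.png

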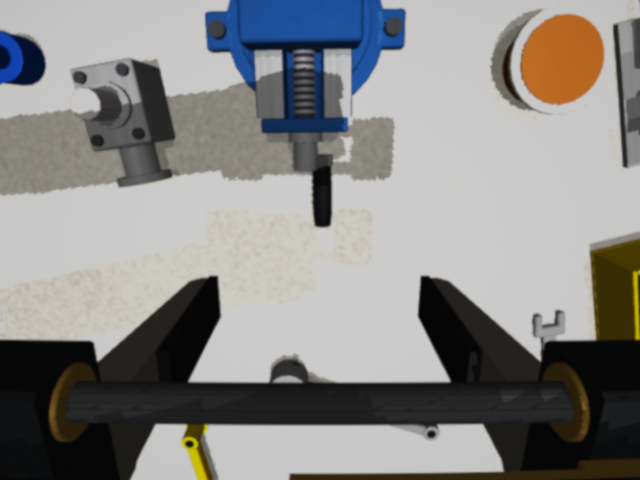

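The picture shows the handle at (321,165)–(322,226), within about 2 px of my prediction, and the screw axis at u≈305. So the vise frame is good to about 1 mm, and the handle is at q ≈ 2.8 mod 2π, which makes it about 9.1. Now I descend onto the handle.

Emit:
play_rows --deltas '[{"linear":[-0.03,0.05,0.98],"rotation":[0,0,-0.004]},{"linear":[0,0,0.98]},{"linear":[0,0,0.98]},{"linear":[0,0,0.98]},{"linear":[0,0,0.98]},{"linear":[0,0,0.98]},{"linear":[0,0,0.98]},{"linear":[0,0,0.95]}]'

```text
validation failed for argument at $.de...
```

Emit:
play_rows --deltas '[{"linear":[0,0,0]},{"linear":[0,0,0]},{"linear":[0,0,0]},{"linear":[0,0,0]},{"linear":[0,0,0]}]' --hand -1 --grip_force 30

```text
validation failed for argument at $.de...
```

Rows need both fields.

Emit:
play_rows --deltas '[{"linear":[-0.03,0.05,0.98],"rotation":[0,0,-0.004]},{"linear":[0,0,0.98],"rotation":[0,0,0]},{"linear":[0,0,0.98],"rotation":[0,0,0]},{"linear":[0,0,0.98],"rotation":[0,0,0]},{"linear":[0,0,0.98],"rotation":[0,0,0]},{"linear":[0,0,0.98],"rotation":[0,0,0]},{"linear":[0,0,0.98],"rotation":[0,0,0]},{"linear":[0,0,0.95],"rotation":[0,0,0]}]'

```text
time_s: 4.15
eef_pos: [0.5189, -0.0088, 0.0157]
tcp_rot: [2.474, 1.936, -0.0]
contact_force: [0.7, -0.1, 0.1]
opening: 0.0923
grip_force: 0.0
```

Emit:
play_rows --deltas '[{"linear":[0,0,0],"rotation":[0,0,0]},{"linear":[0,0,0],"rotation":[0,0,0]},{"linear":[0,0,0],"rotation":[0,0,0]},{"linear":[0,0,0],"rotation":[0,0,0]},{"linear":[0,0,0],"rotation":[0,0,0]}]' --hand -1 --grip_force 30

```text
time_s: 4.78
eef_pos: [0.5189, -0.008, 0.0174]
tcp_rot: [2.472, 1.938, 0.002]
contact_force: [0.2, 0.1, -0.1]
opening: 0.0442
grip_force: 0.0
```

Emit:
play_rows --deltas '[{"linear":[0,0,0],"rotation":[0,0,0]},{"linear":[0,0,0],"rotation":[0,0,0]},{"linear":[0,0,0],"rotation":[0,0,0]},{"linear":[0,0,0],"rotation":[0,0,0]},{"linear":[0,0,0],"rotation":[0,0,0]}]'

```text
time_s: 5.4
eef_pos: [0.5194, -0.0082, 0.0171]
tcp_rot: [2.472, 1.937, 0.002]
contact_force: [3.1, -1.1, 0.8]
opening: 0.0132
grip_force: 23.7
```

```bash
python3 - <<'E'
from h import *
s=robot.get_state();print(s['opening'],s['grip_force'],s['contact_force'],s['eef_pos'])
S=robot.grab_frame('scene');w=robot.grab_frame('wrist')
W=np.zeros((600,800,3),np.uint8);W[:400,:400]=cv2.resize(S['color'][200:300,270:370],(400,400),interpolation=2)
W[:300,400:]=cv2.resize(w['color'],(400,300));cv2.imwrite('pics/c2.png',W)
E
```

```text
0.013222701011272845 23.711093366146088 [ 3.13491695 -1.0633354   0.78332362] [ 0.51939651 -0.00824824  0.0171401 ]
```

View pics/c2.png

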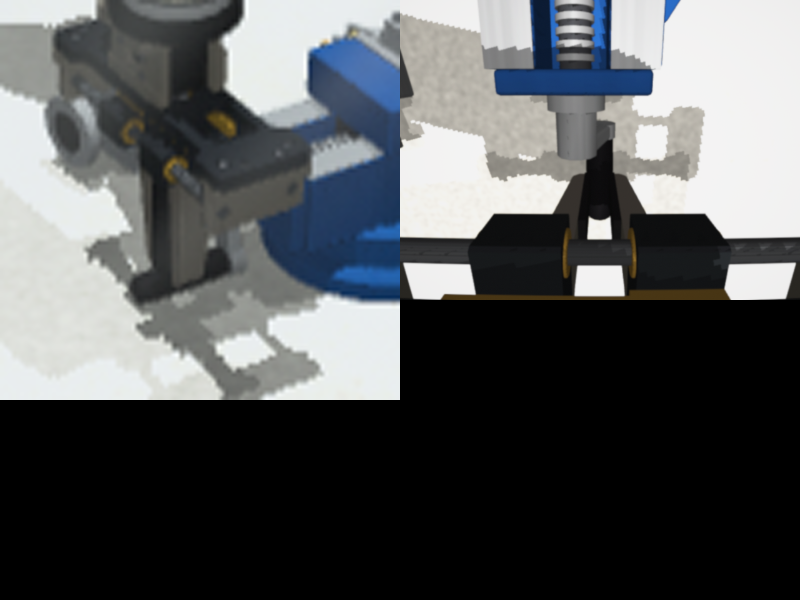

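The picture shows the handle seated between the fingers, at wrist crop (600,190). TCP height and offset both agree with q = 2.80 (+2π).

```bash
cat >> h.py <<'E'
def crank(q0,q1,n):
    q=np.linspace(q0,q1,n+1)
    for i in range(n): print('%.2f'%q[i+1],(1.5*(np.sin(q[i+1])-np.sin(q[i]))).round(2),(-1.5*(np.cos(q[i+1])-np.cos(q[i]))).round(2))
def where(s):
    d=np.array(s['eef_pos'])-[.5452,.1567,-.019];a=np.radians(-104)
    x=d[0]*np.cos(a)+d[1]*np.sin(a);y=-d[0]*np.sin(a)+d[1]*np.cos(a)
    return x,y,d[2],np.arctan2(y,d[2]-.078)%(2*np.pi),np.hypot(y,d[2]-.078)
E
python3 -c "
from h import *
print(where(robot.get_state()));crank(2.8,7.6,16)"
```

```text
(np.float64(0.16631162753479695), np.float64(0.014510886488197261), np.float64(0.036026891931887406), np.float64(2.808737029429574), np.float64(0.04441067019952304))
3.10 -0.44 0.09
3.40 -0.45 -0.05
3.70 -0.41 -0.18
4.00 -0.34 -0.29
4.30 -0.24 -0.38
4.60 -0.12 -0.43
4.90 0.02 -0.45
5.20 0.15 -0.42
5.50 0.27 -0.36
5.80 0.36 -0.27
6.10 0.42 -0.15
6.40 0.45 -0.01
6.70 0.43 0.12
7.00 0.38 0.24
7.30 0.29 0.34
7.60 0.18 0.41
```

Emit:
play_rows --deltas '[{"linear":[0,-0.44,0.09],"rotation":[0,0,0]},{"linear":[0,-0.45,-0.05],"rotation":[0,0,0]},{"linear":[0,-0.41,-0.18],"rotation":[0,0,0]},{"linear":[0,-0.34,-0.29],"rotation":[0,0,0]}]'

```text
time_s: 6.0
eef_pos: [0.4697, 0.0038, 0.0302]
tcp_rot: [-2.472, -1.937, 0.001]
contact_force: [0.2, 0.2, 0.5]
opening: 0.0001
grip_force: 0.0
```

Emit:
play_rows --deltas '[{"linear":[0,-0.24,-0.38],"rotation":[0,0,0]},{"linear":[0,-0.12,-0.43],"rotation":[0,0,0]},{"linear":[0,0.02,-0.45],"rotation":[0,0,0]},{"linear":[0,0.15,-0.42],"rotation":[0,0,0]}]'

```text
time_s: 6.5
eef_pos: [0.4655, 0.0051, 0.0812]
tcp_rot: [2.473, 1.938, 0.001]
contact_force: [0.5, 0.3, -0.6]
opening: 0.0005
grip_force: 0.0
```

```bash
python3 - <<'E'
from h import *
import pickle
s=robot.get_state();print(where(s))
S=robot.grab_frame('scene');w=robot.grab_frame('wrist');T=robot.grab_frame('top')
pickle.dump((s,S,w,T),open('f3.pkl','wb'))
W=np.zeros((600,800,3),np.uint8);W[:400,:400]=cv2.resize(S['color'][200:300,270:370],(400,400),interpolation=2)
W[:300,400:]=cv2.resize(w['color'],(400,300));W[300:,400:]=cv2.resize(T['color'][200:275,240:340],(400,300),interpolation=2);cv2.imwrite('pics/c3.png',W)
E
```

```text
(np.float64(0.16639887408493886), np.float64(-0.04060229862137707), np.float64(0.1002084034100668), np.float64(5.212906031268879), np.float64(0.04627915119536815))
```

View pics/c3.png

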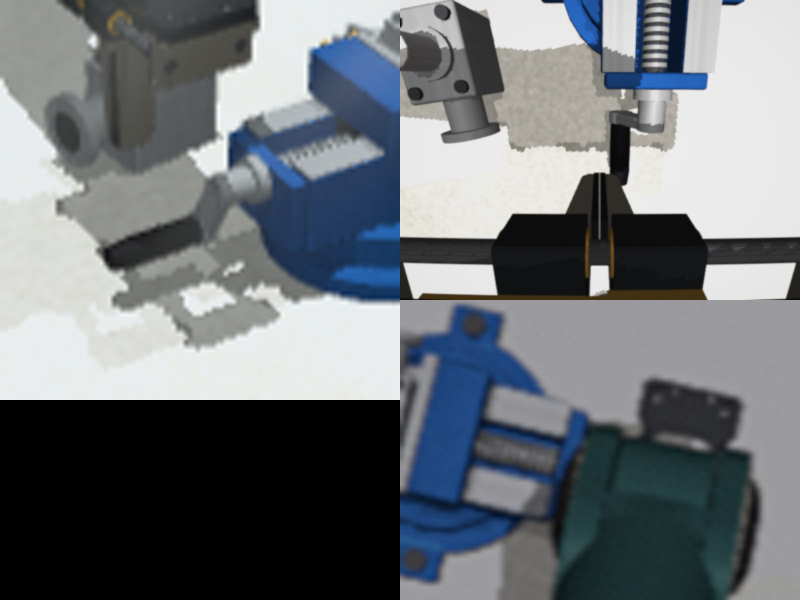

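```bash
python3 - <<'E'
from m import *
s,S1,w,T1=pickle.load(open('f3.pkl','rb'))
p=np.array(s['eef_pos'])
print('tcp px',proj(S1,[p,p+[0,0,.01],p+[.242*.01,.97*.01,0],p-[.242*.01,.97*.01,0]]))
sub=S1['color'][236:250,294:314].max(2);print(sub)
# handle now in scene
g=S1['color'].max(2);m=np.zeros(g.shape,np.uint8);m[250:272,292:325]=g[250:272,292:325]<50
P=np.argwhere(m)[:,::-1].astype(float);c=P.mean(0);v=np.linalg.svd(P-c,full_matrices=False)[2][0];t=(P-c)@v
print('handle',c,c+v*t.min(),c+v*t.max())
o=np.array([.5452,.1567,0]);a=np.radians(-104);X=np.array([np.cos(a),np.sin(a),0]);Y=np.array([-X[1],X[0],0])
for q in np.arange(2.8,5,.2):
    print('%.1f'%q,proj(S1,[o+x*X+.045*np.sin(q)*Y+[0,0,.078+.045*np.cos(q)] for x in(.131,.1625,.194)]).round(1).tolist())
E
```

```text
tcp px [[301.4603 243.0339]
 [301.4212 239.6659]
 [304.9272 241.8987]
 [297.9668 244.1778]]
[[100  89  92  91  71  59  75  80  75  77  88  79  94  92  92  92  92  93
   92  90]
 [ 98 104  95  91  89  81  80  82  78  89  99  94  93  93  92  93  93  91
   90  90]
 [101 120 108  94  92  91  89  89  87  87  98  94  94  94  93  92  90  91
   89  90]
 [110 123 120 109 100  89  87  89  87  88  98  93  93  92  92  92  91  92
   94 110]
 [122 121 120 119 118 101  90  91  87  86  96  93  92  93  95 100 100 116
  116 146]
 [120 120 119 118 118 117 101  92  88  86  97  93  92  97 115 126 130 147
  147 148]
 [120 120 119 127 126 117 115 101  99  89 100  96 113 121 146 145 145 146
  146 146]
 [120 130 132 153 150 127 125 125 124 113 122 120 148 146 145 145 145 145
  145 146]
 [131 152 155 154 151 151 149 146 146 148 151 151 150 148 147 147 148 147
  146 146]
 [151 150 151 151 152 153 150 148 149 149 151 151 151 151 151 149 151 150
  148 147]
 [150 148 149 147 148 147 150 152 151 150 152 151 151 150 148 147 148 149
  146 146]
 [149 149 148 147 146 145 149 151 151 152 152 150 149 148 146 145 145 146
  145 146]
 [148 148 150 148 145 144 145 147 150 151 149 146 144 147 150 150 149 147
  148 149]
 [148 147 146 146 146 146 146 146 149 149 147 147 147 149 153 154 153 148
  147 148]]
handle [304.3302 261.2547] [315.4608 255.9707] [296.4685 264.9869]
2.8 [[325.2, 264.9], [314.4, 268.8], [303.3, 272.8]]
3.0 [[323.3, 263.8], [312.5, 267.7], [301.5, 271.6]]
3.2 [[321.4, 262.1], [310.6, 265.9], [299.7, 269.8]]
3.4 [[319.5, 259.9], [308.8, 263.7], [297.9, 267.5]]
3.6 [[317.8, 257.2], [307.1, 261.0], [296.2, 264.8]]
3.8 [[316.2, 254.2], [305.6, 257.9], [294.6, 261.7]]
4.0 [[314.9, 251.0], [304.2, 254.6], [293.3, 258.3]]
4.2 [[313.9, 247.6], [303.2, 251.2], [292.2, 254.9]]
4.4 [[313.1, 244.3], [302.4, 247.8], [291.5, 251.5]]
4.6 [[312.8, 241.0], [302.0, 244.6], [291.0, 248.2]]
4.8 [[312.7, 238.0], [302.0, 241.5], [290.9, 245.1]]
```

Emit:
play_rows --deltas '[{"linear":[0,0.33,0],"rotation":[0,0,0]},{"linear":[0,0.32,0],"rotation":[0,0,0]},{"linear":[0,0,0],"rotation":[0,0,0]},{"linear":[0,0,0],"rotation":[0,0,0]},{"linear":[0,0,0.6],"rotation":[0,0,0]},{"linear":[0,0,0.8],"rotation":[0,0,0]},{"linear":[0,0,0.77],"rotation":[0,0,0]},{"linear":[0,0,0],"rotation":[0,0,0]}]' --hand 0.1

```text
time_s: 7.65
eef_pos: [0.4825, 0.0001, 0.0139]
tcp_rot: [-2.472, -1.936, 0.005]
contact_force: [0.4, 0.1, -0.3]
opening: 0.0504
grip_force: 0.0
```

Emit:
play_rows --deltas '[{"linear":[0,0,0],"rotation":[0,0,0]},{"linear":[0,0,0],"rotation":[0,0,0]},{"linear":[0,0,0],"rotation":[0,0,0]},{"linear":[0,0,0],"rotation":[0,0,0]}]' --hand -1 --grip_force 55

```text
time_s: 8.15
eef_pos: [0.4864, 0.0001, 0.0161]
tcp_rot: [2.471, 1.936, 0.005]
contact_force: [3.5, -0.9, 3.6]
opening: 0.0179
grip_force: 54.9
```

Emit:
play_rows --deltas '[{"linear":[0,0,0],"rotation":[0,0,0]},{"linear":[0,0,0],"rotation":[0,0,0]}]'

```text
time_s: 8.4
eef_pos: [0.4864, 0.0001, 0.016]
tcp_rot: [2.471, 1.936, 0.005]
contact_force: [4.1, -2.3, 5.4]
opening: 0.0172
grip_force: 55.1
```

```bash
python3 -c "
from h import *
print(where(robot.get_state()));crank(3.56,7.56,16)"
```

```text
(np.float64(0.16615039157847722), np.float64(-0.019138400868085048), np.float64(0.03501837097420776), np.float64(3.5605055885642507), np.float64(0.04704996090857403))
3.81 -0.32 -0.19
4.06 -0.26 -0.27
4.31 -0.19 -0.32
4.56 -0.1 -0.36
4.81 -0.01 -0.37
5.06 0.08 -0.36
5.31 0.17 -0.33
5.56 0.25 -0.28
5.81 0.31 -0.21
6.06 0.35 -0.13
6.31 0.37 -0.04
6.56 0.37 0.06
6.81 0.34 0.15
7.06 0.3 0.23
7.31 0.23 0.29
7.56 0.15 0.34
```

Emit:
play_rows --deltas '[{"linear":[0,-0.16,-0.09],"rotation":[0,0,0]},{"linear":[0,-0.16,-0.1],"rotation":[0,0,0]},{"linear":[0,-0.26,-0.27],"rotation":[0,0,0]}]'

```text
time_s: 8.78
eef_pos: [0.4713, 0.0039, 0.03]
tcp_rot: [2.469, 1.933, 0.008]
contact_force: [10.6, -1.7, 2.0]
opening: 0.0178
grip_force: 54.9
```

Emit:
play_rows --deltas '[{"linear":[0,-0.19,-0.32],"rotation":[0,0,0]},{"linear":[0,-0.1,-0.36],"rotation":[0,0,0]},{"linear":[0,-0.01,-0.37],"rotation":[0,0,0]},{"linear":[0,0.08,-0.36],"rotation":[0,0,0]}]'

```text
time_s: 9.28
eef_pos: [0.4663, 0.0052, 0.0725]
tcp_rot: [2.467, 1.932, 0.012]
contact_force: [17.3, -1.6, -11.3]
opening: 0.0176
grip_force: 54.2
```

```bash
python3 -c "
from h import *
print(where(robot.get_state()))"
```

```text
(np.float64(0.16611082140739844), np.float64(-0.03989833006819427), np.float64(0.09145806624865756), np.float64(5.037713366764442), np.float64(0.04210696248108893))
```

Emit:
play_rows --deltas '[{"linear":[0,0.22,-0.3],"rotation":[0,0,0]},{"linear":[0,0.27,-0.26],"rotation":[0,0,0]},{"linear":[0,0.31,-0.21],"rotation":[0,0,0]},{"linear":[0,0.35,-0.13],"rotation":[0,0,0]}]'

```text
time_s: 9.78
eef_pos: [0.4908, -0.0011, 0.0973]
tcp_rot: [-2.467, -1.935, 0.009]
contact_force: [-6.1, 2.1, 4.2]
opening: 0.0175
grip_force: 55.0
```

```bash
python3 -c "
from h import *
print(where(robot.get_state()))"
```

```text
(np.float64(0.1662410886890935), np.float64(-0.014603632408509648), np.float64(0.11630069756196208), np.float64(5.918912476790283), np.float64(0.040990358784179504))
```

Emit:
play_rows --deltas '[{"linear":[0,0.37,-0.04],"rotation":[0,0,0]},{"linear":[0,0.37,0.06],"rotation":[0,0,0]},{"linear":[0,0.34,0.15],"rotation":[0,0,0]},{"linear":[0,0.3,0.23],"rotation":[0,0,0]}]'

```text
time_s: 10.28
eef_pos: [0.5375, -0.0127, 0.088]
tcp_rot: [2.471, 1.936, 0.006]
contact_force: [2.1, 0.2, 6.0]
opening: 0.0174
grip_force: 55.1
```

```bash
python3 -c "
from h import *
print(where(robot.get_state()));crank(6.95,8.2,9)"
```

```text
(np.float64(0.16622537997507017), np.float64(0.03353508054784896), np.float64(0.10702953943705641), np.float64(0.8572882605692909), np.float64(0.04435443368230882))
7.09 0.15 0.14
7.23 0.13 0.16
7.37 0.11 0.18
7.51 0.08 0.19
7.64 0.06 0.2
7.78 0.03 0.21
7.92 0.0 0.21
8.06 -0.03 0.21
8.20 -0.06 0.2
```

Emit:
play_rows --deltas '[{"linear":[0,0.13,0.16],"rotation":[0,0,0]},{"linear":[0,0.11,0.18],"rotation":[0,0,0]},{"linear":[0,0.08,0.19],"rotation":[0,0,0]},{"linear":[0,0.06,0.2],"rotation":[0,0,0]}]'

```text
time_s: 10.78
eef_pos: [0.5497, -0.0157, 0.066]
tcp_rot: [2.469, 1.934, 0.008]
contact_force: [5.4, -1.7, 4.6]
opening: 0.0176
grip_force: 55.0
```

Emit:
play_rows --deltas '[{"linear":[0,0.03,0.21],"rotation":[0,0,0]},{"linear":[0,0,0.1],"rotation":[0,0,0]},{"linear":[0,0,0],"rotation":[0,0,0]}]'

```text
time_s: 11.15
eef_pos: [0.5509, -0.016, 0.0564]
tcp_rot: [2.468, 1.934, 0.008]
contact_force: [8.5, -1.3, -1.4]
opening: 0.0174
grip_force: 54.7
```

```bash
python3 -c "
from h import *
print(where(robot.get_state()))"
```

```text
(np.float64(0.16624416109029821), np.float64(0.04730001983632773), np.float64(0.07539370795075583), np.float64(1.6258419515813138), np.float64(0.0473717704415082))
```

Emit:
play_rows --deltas '[{"linear":[0,-0.02,0.1],"rotation":[0,0,0]},{"linear":[0,-0.02,0.1],"rotation":[0,0,0]}]'

```text
time_s: 11.4
eef_pos: [0.5507, -0.016, 0.0511]
tcp_rot: [2.468, 1.933, 0.011]
contact_force: [7.2, -1.7, 3.3]
opening: 0.0179
grip_force: 55.0
```

Emit:
play_rows --deltas '[{"linear":[0,-0.03,0.1],"rotation":[0,0,0]},{"linear":[0,-0.03,0.1],"rotation":[0,0,0]}]'

```text
time_s: 11.65
eef_pos: [0.5498, -0.0158, 0.0455]
tcp_rot: [2.467, 1.932, 0.013]
contact_force: [8.7, -2.1, 6.1]
opening: 0.0174
grip_force: 55.0
```

Emit:
play_rows --deltas '[{"linear":[0,-0.04,0.12],"rotation":[0,0,0]},{"linear":[0,-0.05,0.12],"rotation":[0,0,0]}]'

```text
time_s: 11.9
eef_pos: [0.5478, -0.0152, 0.0386]
tcp_rot: [2.466, 1.931, 0.014]
contact_force: [8.4, -1.7, 7.7]
opening: 0.0176
grip_force: 55.1
```

Emit:
play_rows --deltas '[{"linear":[0,-0.06,0.12],"rotation":[0,0,0]},{"linear":[0,-0.06,0.12],"rotation":[0,0,0]}]'

```text
time_s: 12.15
eef_pos: [0.5445, -0.0144, 0.0318]
tcp_rot: [2.466, 1.931, 0.015]
contact_force: [7.3, -2.4, 12.7]
opening: 0.0178
grip_force: 55.3
```

```bash
python3 - <<'E'
from m import *
print(where(robot.get_state()))
np.set_printoptions(precision=1)
T1=robot.grab_frame('top');pickle.dump(T1,open('t4.pkl','wb'))
S1=robot.grab_frame('scene')
W=np.zeros((600,800,3),np.uint8)
for k,(F,b) in enumerate(((T,(200,255,195,275)),(T1,(200,255,195,275)))):
    W[:275,400*k:400*k+400]=cv2.resize(F['color'][b[0]:b[1],b[2]:b[3]],(400,275),interpolation=2)
for k,F in enumerate((S,S1)):
    W[280:600,400*k:400*k+400]=cv2.resize(F['color'][185:265,330:430],(400,320),interpolation=2)
cv2.imwrite('pics/c4.png',W)
E
```

```text
(np.float64(0.1662064675197271), np.float64(0.04076412068742758), np.float64(0.05081046560234734), np.float64(2.1590273872990005), np.float64(0.048999839960762105))
```

View pics/c4.png

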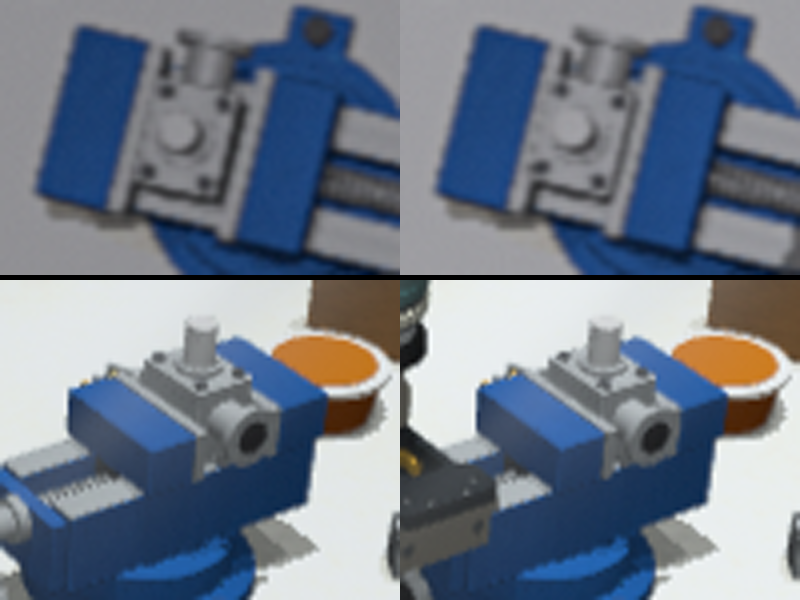

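The picture shows the jaw moved up to the body and the body shifted about 4 mm onto the fixed jaw (pin at crop 180→172). The handle resistance is rising to about 15 N, so clamping has begun. I'll tighten a bit more.

Emit:
play_rows --deltas '[{"linear":[0,-0.08,0.12],"rotation":[0,0,0]},{"linear":[0,-0.08,0.12],"rotation":[0,0,0]},{"linear":[0,0,0],"rotation":[0,0,0]}]'

```text
time_s: 12.62
eef_pos: [0.5396, -0.0131, 0.0249]
tcp_rot: [2.467, 1.931, 0.014]
contact_force: [6.2, -1.2, 13.6]
opening: 0.0175
grip_force: 55.4
```

```bash
python3 - <<'E'
from m import *
s=robot.get_state();print(where(s),s['contact_force'],s['opening'])
T1=robot.grab_frame('top')
# profile along vise x at given y,z: sample image before/after
o=np.array([.5452,.1567,0]);a=np.radians(-104);X=np.array([np.cos(a),np.sin(a),0]);Y=np.array([-X[1],X[0],0])
xs=np.arange(-.075,.01,.0015)
for y,z in((-.036,.13),(.005,.147)):
    for F in(T,T1):
        p=proj(F,[o+x*X+y*Y+[0,0,z] for x in xs]).astype(np.float32)
        v=cv2.remap(F['color'],p[:,:1].copy(),p[:,1:].copy(),1)[:,0].astype(int)
        print(y,'B-R',(v[:,0]-v[:,2]).tolist());print('  G',v[:,1].tolist())
E
```

```text
(np.float64(0.16615953801431274), np.float64(0.035635285504036836), np.float64(0.04393167699886666), np.float64(2.3337179118211844), np.float64(0.04930034690611993)) [ 6.1702 -1.2308 13.6191] 0.017482669580815985
-0.036 B-R [72, 49, 26, 9, 5, 4, 4, 3, 2, 3, 4, 6, 7, 6, 6, 6, 6, 6, 6, 6, 7, 6, 5, 5, 6, 7, 8, 7, 6, 5, 4, 6, 6, 7, 7, 8, 6, 5, 5, 5, 4, 4, 4, 4, 4, 5, 17, 32, 57, 78, 86, 91, 90, 90, 88, 89, 89]
  G [70, 79, 102, 121, 131, 133, 129, 105, 80, 63, 59, 82, 103, 121, 128, 132, 132, 132, 132, 133, 135, 135, 133, 132, 131, 133, 134, 134, 132, 131, 131, 132, 132, 133, 131, 131, 131, 131, 132, 132, 133, 135, 136, 136, 131, 120, 103, 84, 73, 64, 63, 63, 65, 66, 66, 67, 67]
-0.036 B-R [79, 52, 27, 11, 5, 3, 4, 4, 3, 3, 4, 6, 7, 7, 7, 6, 6, 6, 7, 8, 8, 7, 5, 6, 6, 7, 8, 6, 6, 5, 5, 6, 7, 8, 8, 8, 7, 6, 5, 5, 4, 12, 26, 56, 78, 93, 97, 96, 96, 96, 96, 97, 99, 99, 99, 99, 99]
  G [76, 85, 111, 132, 143, 145, 140, 115, 87, 70, 64, 89, 112, 132, 140, 144, 143, 143, 144, 146, 149, 149, 146, 145, 145, 145, 145, 146, 145, 143, 143, 144, 144, 144, 143, 142, 140, 142, 146, 145, 141, 120, 99, 
[... 294 characters left out ...]
4, 121, 121, 124, 127, 129, 133, 137, 141, 144, 145, 145, 145, 145, 146, 146, 146, 140, 129, 107, 93, 84, 98, 116, 122, 128, 130, 131, 132, 118, 98, 70, 52, 58, 78, 107, 125, 136, 128, 117, 96, 79, 67, 64, 65, 65, 65, 66, 67]
0.005 B-R [95, 95, 74, 51, 26, 10, 5, 4, 4, 4, 3, 4, 3, 3, 4, 4, 4, 4, 4, 4, 4, 4, 5, 3, 3, 3, 3, 3, 3, 4, 4, 5, 5, 5, 5, 4, 3, 3, 3, 4, 4, 5, 9, 19, 44, 72, 88, 100, 99, 98, 98, 98, 97, 98, 98, 98, 99]
  G [68, 67, 71, 81, 107, 127, 138, 140, 141, 141, 142, 143, 145, 150, 154, 158, 158, 158, 158, 158, 159, 159, 159, 153, 143, 119, 103, 100, 108, 122, 125, 126, 132, 138, 140, 129, 109, 100, 97, 118, 134, 139, 132, 113, 93, 75, 73, 72, 73, 73, 72, 72, 72, 73, 74, 74, 74]
```

Emit:
play_rows --deltas '[{"linear":[0,-0.13,0.13],"rotation":[0,0,0]},{"linear":[0,-0.13,0.12],"rotation":[0,0,0]},{"linear":[0,0,0],"rotation":[0,0,0]}]'

```text
time_s: 13.05
eef_pos: [0.5334, -0.0115, 0.0187]
tcp_rot: [2.466, 1.93, 0.018]
contact_force: [5.1, -1.7, 24.2]
opening: 0.0175
grip_force: 55.7
```

```bash
python3 - <<'E'
from m import *
s=robot.get_state();print(where(s),s['contact_force'],s['opening'])
T1=robot.grab_frame('top')
o=np.array([.5452,.1567,0]);a=np.radians(-104);X=np.array([np.cos(a),np.sin(a),0]);Y=np.array([-X[1],X[0],0])
xs=np.arange(-.03,.01,.0005)
for y,z in((-.036,.13),(.03,.13)):
    for F in(T,pickle.load(open('t4.pkl','rb')),T1):
        p=proj(F,[o+x*X+y*Y+[0,0,z] for x in xs]).astype(np.float32)
        v=cv2.remap(F['color'],p[:,:1].copy(),p[:,1:].copy(),1)[:,0].astype(int)
        b=v[:,0]-v[:,2];h=(b[:].max()+5)/2;i=np.argmax(b>h);print(y,(xs[i]*1000).round(2),'mm', h)
E
```

```text
(np.float64(0.1660724688377242), np.float64(0.029241691226223485), np.float64(0.03769599030198913), np.float64(2.513938400688672), np.float64(0.04979447462828732)) [ 5.063  -1.7393 24.2259] 0.017532095537664362
-0.036 -3.0 mm 48.0
-0.036 -10.5 mm 52.5
-0.036 -10.5 mm 52.0
0.03 -3.5 mm 47.0
0.03 -10.0 mm 52.0
0.03 -10.5 mm 51.5
```

Resistance has jumped to 24 N and the jaw no longer moves, so the body is clamped. Now I release the handle and lift.

Emit:
play_rows --deltas '[{"linear":[0,0,0],"rotation":[0,0,0]},{"linear":[0,0,0],"rotation":[0,0,0]},{"linear":[0,0,0],"rotation":[0,0,0]},{"linear":[0,0,0],"rotation":[0,0,0]},{"linear":[0,0,-0.4],"rotation":[0,0,0]},{"linear":[0,0,-1],"rotation":[0,0,0]},{"linear":[0,0,-1],"rotation":[0,0,0]},{"linear":[0,0,-1],"rotation":[0,0,0]}]' --hand 1

```text
time_s: 14.1
eef_pos: [0.5245, -0.0101, 0.1168]
tcp_rot: [-2.472, -1.937, 0.003]
contact_force: [-0.7, 0.1, 0.0]
opening: 0.0915
grip_force: 0.0
```

Emit:
play_rows --deltas '[{"linear":[0,0,-1],"rotation":[0,0,0]},{"linear":[0,0,-1],"rotation":[0,0,0]},{"linear":[0,0,-1],"rotation":[0,0,0]},{"linear":[0,0,0],"rotation":[0,0,0]}]'

```text
time_s: 14.6
eef_pos: [0.5262, -0.0101, 0.2078]
tcp_rot: [2.472, 1.937, 0.005]
contact_force: [-0.3, 0.5, 0.3]
opening: 0.0918
grip_force: 0.0
```

```bash
python3 - <<'E'
from h import *
np.set_printoptions(precision=3,suppress=True)
s=robot.get_state();print(s['eef_pos'],where(s),s['contact_force'],s['qpos'],s['tcp_rot']);plan([.45,-.27,.2],55,14,s)
E
```

```text
[ 0.526 -0.01   0.208] (np.float64(0.1664187916587289), np.float64(0.02193623513137146), np.float64(0.22684343406365134), np.float64(0.1463245811744738), np.float64(0.15045120895359845)) [-0.289  0.464  0.341] [-0.582  0.26   0.641  1.923 -0.183  1.014 -0.102] [2.472 1.937 0.005]
0 [-0.643 -0.027  0.017] [ 0.     0.    -0.027]
1 [-0.64  -0.083  0.017] [ 0.     0.    -0.027]
2 [-0.63  -0.137  0.017] [ 0.     0.    -0.027]
3 [-0.617 -0.19   0.017] [ 0.     0.    -0.027]
4 [-0.597 -0.243  0.017] [ 0.     0.    -0.027]
5 [-0.573 -0.293  0.017] [ 0.     0.    -0.027]
6 [-0.547 -0.343  0.017] [ 0.     0.    -0.027]
7 [-0.517 -0.387  0.017] [ 0.     0.    -0.027]
8 [-0.48  -0.43   0.017] [ 0.     0.    -0.027]
9 [-0.443 -0.47   0.017] [ 0.     0.    -0.027]
10 [-0.4   -0.507  0.017] [ 0.     0.    -0.027]
11 [-0.357 -0.54   0.017] [ 0.     0.    -0.027]
12 [-0.307 -0.567  0.02 ] [ 0.     0.    -0.027]
13 [-0.257 -0.59   0.02 ] [ 0.     0.    -0.027]
```

```bash
python3 - <<'E'
from h import *
np.set_printoptions(precision=2,suppress=True)
plan([.545,-.307,.25],55,13)
E
```

```text
0 [-0.73  0.23 -0.11] [ 0.    0.   -0.03]
1 [-0.75  0.16 -0.11] [ 0.    0.   -0.03]
2 [-0.76  0.09 -0.11] [ 0.    0.   -0.03]
3 [-0.76  0.02 -0.11] [ 0.    0.   -0.03]
4 [-0.76 -0.05 -0.11] [ 0.    0.   -0.03]
5 [-0.75 -0.12 -0.11] [ 0.    0.   -0.03]
6 [-0.74 -0.19 -0.11] [ 0.    0.   -0.03]
7 [-0.72 -0.26 -0.11] [ 0.    0.   -0.03]
8 [-0.69 -0.32 -0.11] [ 0.    0.   -0.03]
9 [-0.66 -0.38 -0.11] [ 0.    0.   -0.03]
10 [-0.62 -0.44 -0.11] [ 0.    0.   -0.03]
11 [-0.58 -0.5  -0.11] [ 0.    0.   -0.03]
12 [-0.53 -0.55 -0.11] [ 0.    0.   -0.03]
```

Rotation per row is −0.0295.

Emit:
play_rows --deltas '[{"linear":[-0.73,0.23,-0.11],"rotation":[0,0,-0.0295]},{"linear":[-0.75,0.16,-0.11],"rotation":[0,0,-0.0295]},{"linear":[-0.76,0.09,-0.11],"rotation":[0,0,-0.0295]},{"linear":[-0.76,0.02,-0.11],"rotation":[0,0,-0.0295]},{"linear":[-0.76,-0.05,-0.11],"rotation":[0,0,-0.0295]},{"linear":[-0.75,-0.12,-0.11],"rotation":[0,0,-0.0295]},{"linear":[-0.74,-0.19,-0.11],"rotation":[0,0,-0.0295]}]'

```text
time_s: 15.48
eef_pos: [0.5342, -0.1703, 0.2275]
tcp_rot: [-1.72, -2.625, 0.002]
contact_force: [1.3, 0.0, 0.5]
opening: 0.0919
grip_force: 0.0
```

Emit:
play_rows --deltas '[{"linear":[-0.72,-0.26,-0.11],"rotation":[0,0,-0.0295]},{"linear":[-0.69,-0.32,-0.11],"rotation":[0,0,-0.0295]},{"linear":[-0.66,-0.38,-0.11],"rotation":[0,0,-0.0295]},{"linear":[-0.62,-0.44,-0.11],"rotation":[0,0,-0.0295]},{"linear":[-0.58,-0.5,-0.11],"rotation":[0,0,-0.0295]},{"linear":[-0.53,-0.55,-0.11],"rotation":[0,0,-0.0295]},{"linear":[0,0,0],"rotation":[0,0,0]},{"linear":[0,0,0],"rotation":[0,0,0]}]'

```text
time_s: 16.48
eef_pos: [0.544, -0.3056, 0.2476]
tcp_rot: [-0.94, -2.995, -0.002]
contact_force: [-0.1, 0.7, 0.3]
opening: 0.092
grip_force: 0.0
```

```bash
python3 - <<'E'
from h import *
import pickle
s=robot.get_state();f=wristify(robot.grab_frame('wrist'),s);pickle.dump(f,open('w2.pkl','wb'));cv2.imwrite('pics/w2.png',f['color'])
h=np.array([.422,-.221,0]);u=np.array([.817,-.576,0])
print(s['eef_pos'],s['tcp_rot'],proj(f,[h+[0,0,.036],h+.19*u+[0,0,.032]]))
E
```

```text
[ 0.54396265 -0.30556772  0.24757173] [-9.40437013e-01 -2.99505319e+00 -1.55227660e-03] [[319.01444059  44.11215209]
 [318.06955995 238.8739924 ]]
```

View pics/w2.png

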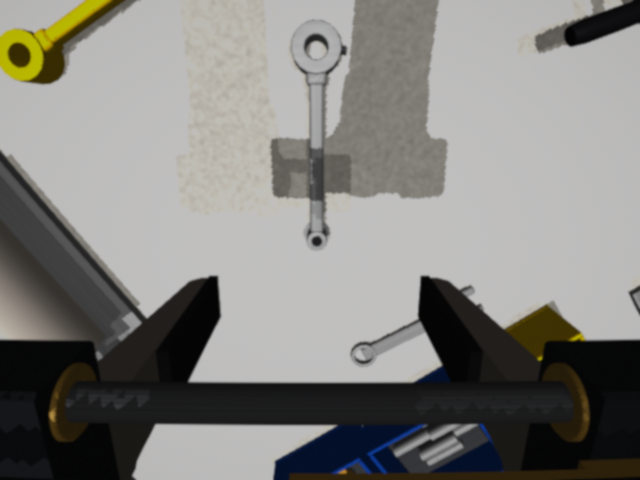

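The picture shows the hub bore at (316.5,46) and the boss at (316.5,240), about 2 px from prediction. The bar runs straight down the image, perpendicular to the closing line.

```bash
python3 - <<'E'
from h import *
import pickle
np.set_printoptions(precision=4,suppress=True)
f=pickle.load(open('w2.pkl','rb'))
h=onz(f,(316.5,46.5),.036);b=onz(f,(316.5,240),.032);d=(b-h)[:2];L=np.linalg.norm(d);a=np.arctan2(d[1],d[0])
print(h,b,L,np.degrees(a));B=h+.051*np.r_[d/L,0];print('bal',B)
np.set_printoptions(precision=3,suppress=True)
plan([B[0],B[1],.10],np.degrees(a)+90,8)
E
```

```text
[ 0.4224 -0.2241  0.036 ] [ 0.5773 -0.3325  0.032 ] 0.18909878982830594 -34.9803793920248
bal [ 0.4641 -0.2533  0.036 ]
0 [ 0.397 -0.013  0.617] [ 0. -0.  0.]
1 [ 0.397 -0.013  0.617] [ 0. -0.  0.]
2 [ 0.397 -0.013  0.617] [ 0. -0.  0.]
3 [ 0.397 -0.013  0.617] [ 0. -0.  0.]
4 [ 0.397 -0.013  0.617] [ 0. -0.  0.]
5 [ 0.397 -0.013  0.617] [ 0. -0.  0.]
6 [ 0.397 -0.013  0.617] [ 0. -0.  0.]
7 [ 0.397 -0.013  0.617] [ 0. -0.  0.]
```

Emit:
play_rows --deltas '[{"linear":[0.4,-0.01,0.62],"rotation":[0,0,0]},{"linear":[0.4,-0.01,0.62],"rotation":[0,0,0]},{"linear":[0.4,-0.01,0.62],"rotation":[0,0,0]},{"linear":[0.4,-0.01,0.62],"rotation":[0,0,0]},{"linear":[0.4,-0.01,0.62],"rotation":[0,0,0]},{"linear":[0.4,-0.01,0.62],"rotation":[0,0,0]},{"linear":[0.39,-0.01,0.62],"rotation":[0,0,0]},{"linear":[0.39,-0.01,0.62],"rotation":[0,0,0]}]' --hand 0.3

```text
time_s: 17.52
eef_pos: [0.4646, -0.2526, 0.0993]
tcp_rot: [-0.938, -2.998, -0.001]
contact_force: [-0.2, -0.3, 0.2]
opening: 0.0597
grip_force: 0.0
```

Emit:
play_rows --deltas '[{"linear":[0,0,0.9],"rotation":[0,0,0]},{"linear":[0,0,0.8],"rotation":[0,0,0]},{"linear":[0,0,0.7],"rotation":[0,0,0]},{"linear":[0,0,0.4],"rotation":[0,0,0]},{"linear":[0,0,0.25],"rotation":[0,0,0]},{"linear":[0,0,0],"rotation":[0,0,0]},{"linear":[0,0,0],"rotation":[0,0,0]}]'

```text
time_s: 18.4
eef_pos: [0.4652, -0.2545, 0.0091]
tcp_rot: [0.939, 2.997, 0.0]
contact_force: [0.1, -0.2, -0.2]
opening: 0.0596
grip_force: 0.0
```

Emit:
play_rows --deltas '[{"linear":[0.05,0,0.1],"rotation":[0,0,0]},{"linear":[0,0,0],"rotation":[0,0,0]},{"linear":[0,0,0],"rotation":[0,0,0]},{"linear":[0,0,0],"rotation":[0,0,0]},{"linear":[0,0,0],"rotation":[0,0,0]},{"linear":[0,0,0],"rotation":[0,0,0]},{"linear":[0,0,0],"rotation":[0,0,0]},{"linear":[0,0,0],"rotation":[0,0,0]}]' --hand -1 --grip_force 55

```text
time_s: 19.4
eef_pos: [0.4638, -0.2531, 0.0055]
tcp_rot: [0.939, 2.998, 0.001]
contact_force: [1.3, 1.8, 0.0]
opening: 0.0124
grip_force: 55.0
```

Emit:
play_rows --deltas '[{"linear":[0,0,-0.1],"rotation":[0,0,0]},{"linear":[0,0,-0.2],"rotation":[0,0,0]},{"linear":[0,0,-0.3],"rotation":[0,0,0]},{"linear":[0,0,-0.4],"rotation":[0,0,0]},{"linear":[0,0,0],"rotation":[0,0,0]},{"linear":[0,0,0],"rotation":[0,0,0]}]'

```text
time_s: 20.15
eef_pos: [0.4635, -0.2532, 0.0356]
tcp_rot: [0.939, 2.998, 0.0]
contact_force: [-0.8, 0.3, -9.4]
opening: 0.0121
grip_force: 55.0
```

Emit:
play_rows --deltas '[{"linear":[0,0,-0.6],"rotation":[0,0,0]},{"linear":[0,0,-0.9],"rotation":[0,0,0]},{"linear":[0,0,-1],"rotation":[0,0,0]},{"linear":[0,0,-1],"rotation":[0,0,0]},{"linear":[0,0,-1],"rotation":[0,0,0]},{"linear":[0,0,-1],"rotation":[0,0,0]},{"linear":[0,0,-1],"rotation":[0,0,0]},{"linear":[0,0,-1],"rotation":[0,0,0]}]'

```text
time_s: 21.15
eef_pos: [0.4626, -0.2535, 0.2621]
tcp_rot: [-0.941, -2.997, -0.0]
contact_force: [0.4, -0.5, -9.4]
opening: 0.0122
grip_force: 55.0
```

```bash
python3 - <<'E'
from m import *
s=robot.get_state();print(s['eef_pos'],s['tcp_rot'],s['contact_force'],s['torque'],s['opening'])
w=wristify(robot.grab_frame('wrist'),s);S1=robot.grab_frame('scene');T1=robot.grab_frame('top');pickle.dump((s,w,S1,T1),open('f5.pkl','wb'))
W=np.zeros((600,800,3),np.uint8)
W[:300,:400]=cv2.resize(w['color'],(400,300))
W[:300,400:]=cv2.resize(T1['color'][205:250,205:265],(400,300),interpolation=2)   # 6.667x
W[300:,:400]=cv2.resize(S1['color'][185:230,350:410],(400,300),interpolation=2)
W[300:,400:]=cv2.resize(S1['color'][180:360,120:360],(400,300))
cv2.imwrite('pics/c5.png',W)
E
```

```text
[ 0.4626 -0.2535  0.2621] [-0.9411 -2.9972 -0.0005] [ 0.4431 -0.4552 -9.4497] [ 0.0172 -0.0372  0.0049] 0.012247901876179875
```

View pics/c5.png

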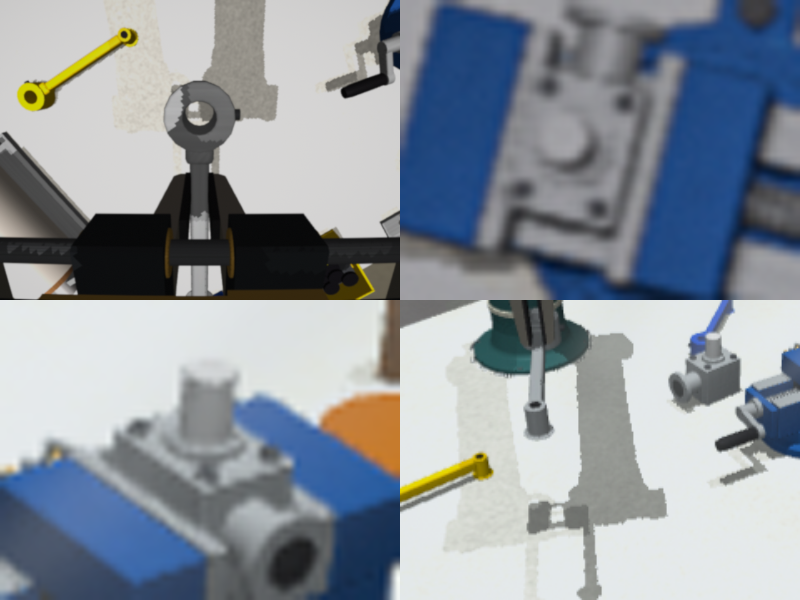

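The picture shows the lever level in the grip: hub bore at wrist px (318,184), boss visible in the scene view. Pin tip: top ≈ (229.8,225.6), scene ≈ (381.2,195.4). The crank stayed where I left it.

```bash
python3 - <<'E'
from m import *
s,w,S1,T1=pickle.load(open('f5.pkl','rb'))
k=8;g=cv2.GaussianBlur(cv2.resize(cv2.cvtColor(T1['color'][205:250,205:265],6),None,fx=k,fy=k,interpolation=2),(0,0),3)
c=cv2.HoughCircles(g,cv2.HOUGH_GRADIENT_ALT,1.5,10,param1=40,param2=.5,minRadius=26,maxRadius=40)
print('hough',None if c is None else [((x-3.5)/k+205,(y-3.5)/k+205,r/k) for x,y,r in c[0,:,:3]])
for a in((381.2,195.35),):
    for b in((229.75,225.55),): print('tri',tri(a,b),onz(S1,a,.179),onz(T1,b,.179))
# hub in wrist if level: grasp offset
p=np.array(s['eef_pos']);R=Ro.from_rotvec(s['tcp_rot']).as_matrix()
print('tool x',R[:,0],'y',R[:,1])
for dz in(.017,.014): 
    # hub top centre: 13 mm above balance pt; balance ~ 17.5 mm above tip
    H=p+.051*R[:,0]+[0,0,dz+.013];print(dz,proj(w,[H,H-[0,0,.036]]))
g=cv2.cvtColor(w['color'],6);cc=cv2.HoughCircles(cv2.GaussianBlur(g,(0,0),1.5)[120:250,250:390],cv2.HOUGH_GRADIENT_ALT,1.5,10,param1=60,param2=.6,minRadius=15,maxRadius=70)
print('hub hough',None if cc is None else cc[0,:,:3]+[250,120,0])
E
```

```text
hough [(np.float32(258.1875), np.float32(244.875), np.float32(4.096766))]
tri (array([0.5565, 0.1955, 0.1781]), np.float64(0.0014412781118212541)) [0.5579 0.1948 0.179 ] [0.5558 0.1949 0.179 ]
tool x [-0.8205  0.5716  0.0002] y [0.5716 0.8205 0.0003]
0.017 [[320.1979 188.2704]
 [319.9532 176.831 ]]
0.014 [[320.1737 187.1366]
 [319.9366 176.0546]]
hub hough [[319.     187.5     56.7106]
 [319.     187.5     27.5023]]
```

Emit:
play_rows --deltas '[{"linear":[0.07,0.25,0],"rotation":[0,0,0]},{"linear":[0.15,0.5,0],"rotation":[0,0,0]},{"linear":[0.21,0.7,0],"rotation":[0,0,0]},{"linear":[0.24,0.8,0],"rotation":[0,0,0]},{"linear":[0.24,0.8,0],"rotation":[0,0,0]},{"linear":[0.24,0.8,0],"rotation":[0,0,0]},{"linear":[0.24,0.8,0],"rotation":[0,0,0]},{"linear":[0.24,0.8,0],"rotation":[0,0,0]}]'

```text
time_s: 22.3
eef_pos: [0.5164, -0.0889, 0.2593]
tcp_rot: [-0.937, -2.996, 0.0]
contact_force: [0.1, 0.0, -8.9]
opening: 0.0128
grip_force: 55.0
```

Emit:
play_rows --deltas '[{"linear":[0.24,0.8,0],"rotation":[0,0,0]},{"linear":[0.24,0.8,0],"rotation":[0,0,0]},{"linear":[0.24,0.8,0],"rotation":[0,0,0]},{"linear":[0.24,0.8,0],"rotation":[0,0,0]},{"linear":[0.24,0.8,0],"rotation":[0,0,0]},{"linear":[0.24,0.8,0],"rotation":[0,0,0]},{"linear":[0.24,0.8,0],"rotation":[0,0,0]},{"linear":[0.24,0.8,0],"rotation":[0,0,0]}]'

```text
time_s: 23.3
eef_pos: [0.5789, 0.1011, 0.2598]
tcp_rot: [-0.938, -2.997, 0.001]
contact_force: [1.0, -0.6, -9.1]
opening: 0.0122
grip_force: 55.0
```

```bash
python3 - <<'E'
from h import *
np.set_printoptions(precision=3,suppress=True)
s=robot.get_state();print(s['eef_pos'],s['tcp_rot'],s['contact_force'])
plan([.5983,.1658,.262],55.1,5,s)
E
```

```text
[0.579 0.101 0.26 ] [-0.938 -2.997  0.001] [ 1.024 -0.62  -9.127]
0 [ 0.14   0.427 -0.017] [-0. -0.  0.]
1 [ 0.14   0.427 -0.017] [-0. -0.  0.]
2 [ 0.14   0.427 -0.017] [-0. -0.  0.]
3 [ 0.14   0.427 -0.017] [-0. -0.  0.]
4 [ 0.14   0.427 -0.013] [-0. -0.  0.]
```

```bash
python3 - <<'E'
from h import *
import pickle
s=robot.get_state();w=wristify(robot.grab_frame('wrist'),s);pickle.dump((s,w),open('w6.pkl','wb'))
print(proj(w,[[.5565,.195,.179]]))
R=Ro.from_rotvec(s['tcp_rot']).as_matrix();H=np.array(s['eef_pos'])+.051*R[:,0]-[0,0,.0055]
x,y=proj(w,[[.5565,.195,.179]])[0].astype(int);x0=max(x-60,0);y0=max(y-60,0)
W=np.zeros((600,800,3),np.uint8);W[:600,:]=cv2.resize(w['color'],(800,600));
c=cv2.resize(w['color'][y0:y0+120,x0:x0+120],(360,360),interpolation=2);W[240:600,440:800]=c
cv2.imwrite('pics/w6.png',W);print(x0,y0,proj(w,[H,H+[0,0,.036]]))
E
```

```text
[[416.5880938 130.8055425]]
356 70 [[319.96917724 176.97371072]
 [320.11966761 188.41447077]]
```

View pics/w6.png

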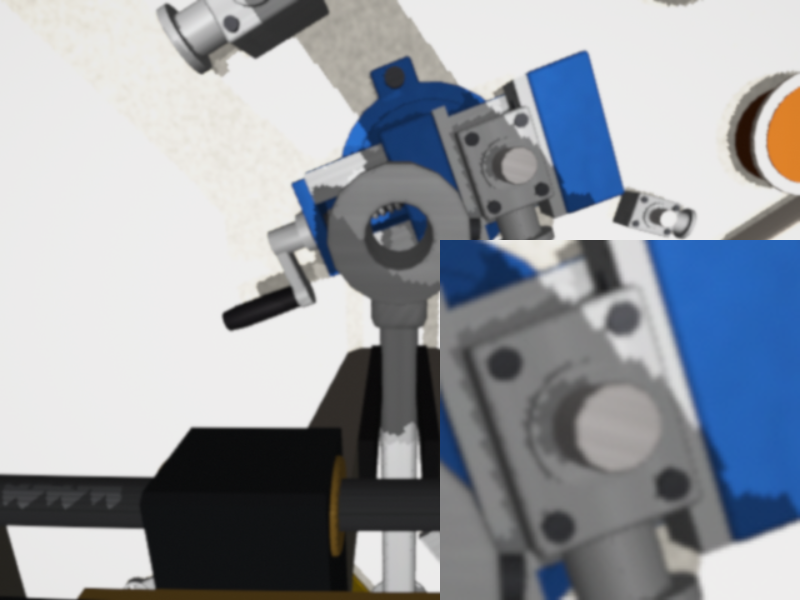

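The picture shows the pin tip at wrist px (415.3,132.3) against a prediction of (416.6,130.8). The hub is at (318.5,188), where a level lever should show it. Errors are under 1 mm, so I'll take the wrist-based aim.

```bash
python3 - <<'E'
from h import *
import pickle
np.set_printoptions(precision=4,suppress=True)
s0,w=pickle.load(open('w6.pkl','rb'))
P=onz(w,(415.3,132.3),.179);H=onz(w,(318.7,188),s0['eef_pos'][2]-.0055+.036);R=Ro.from_rotvec(s0['tcp_rot']).as_matrix()
print('pin',P,'hub in tool',R.T@(H-s0['eef_pos']))
P=(P+np.array([.5565,.195,.179]))/2
t=R.T@(H-s0['eef_pos']);t[2]=0;g=P-R@t;print(g)
s=robot.get_state();np.set_printoptions(precision=3,suppress=True)
plan([g[0],g[1],s['eef_pos'][2]],55.1,6,s)
E
```

```text
pin [0.5568 0.1938 0.179 ] hub in tool [ 0.0512 -0.0006 -0.0305]
[0.5991 0.1657 0.179 ]
0 [0.1   0.333 0.   ] [ 0. -0.  0.]
1 [0.1   0.333 0.   ] [ 0. -0.  0.]
2 [0.1   0.333 0.   ] [ 0. -0.  0.]
3 [0.1   0.333 0.   ] [ 0. -0.  0.]
4 [0.1   0.333 0.   ] [ 0. -0.  0.]
5 [0.103 0.333 0.   ] [ 0. -0.  0.]
```

Emit:
play_rows --deltas '[{"linear":[0.1,0.33,0],"rotation":[0,0,0]},{"linear":[0.1,0.33,0],"rotation":[0,0,0]},{"linear":[0.1,0.33,0],"rotation":[0,0,0]},{"linear":[0.1,0.33,0],"rotation":[0,0,0]},{"linear":[0.1,0.33,0],"rotation":[0,0,0]},{"linear":[0.1,0.33,0],"rotation":[0,0,0]},{"linear":[0,0,0],"rotation":[0,0,0]},{"linear":[0,0,0],"rotation":[0,0,0]}]'

```text
time_s: 24.35
eef_pos: [0.598, 0.1577, 0.2604]
tcp_rot: [-0.94, -2.998, 0.001]
contact_force: [1.0, 0.8, -9.0]
opening: 0.0124
grip_force: 55.0
```

Emit:
play_rows --deltas '[{"linear":[0,0,0.2],"rotation":[0,0,0]},{"linear":[0,0,0.4],"rotation":[0,0,0]},{"linear":[0,0,0.4],"rotation":[0,0,0]},{"linear":[0,0,0.3],"rotation":[0,0,0]},{"linear":[0,0,0.2],"rotation":[0,0,0]},{"linear":[0,0,0],"rotation":[0,0,0]},{"linear":[0,0,0],"rotation":[0,0,0]},{"linear":[0,0,0],"rotation":[0,0,0]}]'

```text
time_s: 25.35
eef_pos: [0.5984, 0.1584, 0.216]
tcp_rot: [0.939, 2.997, 0.001]
contact_force: [-0.2, -0.6, -8.6]
opening: 0.0125
grip_force: 55.0
```

```bash
python3 - <<'E'
from h import *
np.set_printoptions(precision=3,suppress=True)
s=robot.get_state();print(s['eef_pos'],s['tcp_rot'],s['contact_force'],s['qd'])
plan([.5991,.1657,.2145],55.1,1,s)
E
```

```text
[0.598 0.158 0.216] [0.939 2.997 0.001] [-0.182 -0.619 -8.649] [ 0.    -0.002 -0.001  0.004 -0.001  0.002  0.   ]
0 [0.12  0.213 0.05 ] [0.    0.    0.001]
```

Emit:
play_rows --deltas '[{"linear":[0.06,0.11,0.03],"rotation":[0,0,0]},{"linear":[0.06,0.1,0.02],"rotation":[0,0,0]},{"linear":[0,0,0],"rotation":[0,0,0]},{"linear":[0,0,0],"rotation":[0,0,0]},{"linear":[0,0,0],"rotation":[0,0,0]},{"linear":[0,0,0],"rotation":[0,0,0]}]'

```text
time_s: 26.1
eef_pos: [0.5988, 0.1654, 0.214]
tcp_rot: [0.94, 2.998, -0.0]
contact_force: [-0.6, 0.4, -8.8]
opening: 0.0123
grip_force: 55.0
```

```bash
python3 - <<'E'
from h import *
import pickle
np.set_printoptions(precision=4,suppress=True)
s=robot.get_state();print(s['eef_pos'],s['qd'],s['contact_force'])
w=wristify(robot.grab_frame('wrist'),s);R=Ro.from_rotvec(s['tcp_rot']).as_matrix()
g=cv2.GaussianBlur(cv2.cvtColor(w['color'],6),(0,0),1.5)[120:250,250:390]
c=cv2.HoughCircles(g,cv2.HOUGH_GRADIENT_ALT,1.5,10,param1=60,param2=.6,minRadius=15,maxRadius=70)
if c is not None:
    for x,y,r in c[0,:,:3]:
        print(x+250,y+120,r,onz(w,(x+250,y+120),s['eef_pos'][2]+.0305))
print('pin px',proj(w,[[.5567,.1944,.179]]))
S1=robot.grab_frame('scene')
# level check: hub-top and boss-top expected in scene, brightness contour of lever
B=np.array(s['eef_pos'])-R[:,0]*.139+[0,0,.0265];Hh=np.array(s['eef_pos'])+R[:,0]*.0512+[0,0,.0305];p=proj(S1,[B,Hh]);print('boss/hub scene px',p)
for q,rr in zip(p,((4,9),(9,18))):
    x,y=q.astype(int);gg=cv2.resize(S1['color'][y-25:y+25,x-30:x+30],None,fx=6,fy=6,interpolation=2)
    e=cv2.HoughCircles(cv2.GaussianBlur(cv2.cvtColor(gg,6),(0,0),3),cv2.HOUGH_GRADIENT_ALT,1.5,10,param1=40,param2=.3,minRadius=12,maxRadius=110)
    print(None if e is None else (e[0,:,:3]/6+[x-30,y-25,0]))
E
```

```text
[0.5988 0.1654 0.214 ] [ 0.0004  0.0011  0.0004 -0.0002 -0.0017  0.0009 -0.0007] [-0.6101  0.3568 -8.8179]
319.0 189.0 58.379826 [0.5568 0.194  0.2445]
319.0 189.0 27.762915 [0.5568 0.194  0.2445]
pin px [[319.4622 169.9753]]
boss/hub scene px [[410.7833 210.6566]
 [383.0604 171.2052]]
[[394.5    225.25     4.6674]
 [418.25   218.5      3.648 ]]
[[381.5    180.       8.8267]
 [374.25   159.5     10.2476]
 [382.     176.       9.3419]
 [379.25   172.5      5.017 ]
 [361.75   152.25     2.464 ]]
```

```bash
python3 -c "
from plant import robot
print(robot.finish_job())"
```

```text
the job is handed in; nothing more can be done
None
```

I clamped the valve body in the vise (the jaw stopped moving at about 24 N on the handle) and handed the job in with the lever held level by its balance point, its bore measured within 1 mm of the pin axis and about 3 cm above the tip; on the first try the grip slipped off the crank handle and I had to re-grip it.

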